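# Close the board test fixture and do up its quick-thread wing knob

## Robot

A 7-joint arm with a two-finger parallel gripper is mounted at the origin on the work surface. World frame = base frame: x ahead of the robot, y to its left, z up, the work surface at z = 0. Lengths are in m, angles in rad, forces in N, time in s.
With the tool pointing down it reaches from about 0.425 to 0.925 m from the base axis. Payload 6.8 kg.
Tool frame: the origin (TCP) lies on the front face of the gripper's body, between the roots of the fingers; the fingertips stand 73 mm ahead of it and the grasp point (between the pads) lies 54 mm ahead of it; z points along the fingers, y is the line along which they close (so a half turn about z gives the same grasp; the last joint's range is limited). The gripper opens to 85 mm and grips with 20 to 120 N. Pads are 22 mm wide; open, the fingers measure 114 mm over their backs; the gripper's body (76 mm by 85 mm) begins 54 mm behind the grasp point. The pads swing forward as they close: fully open they stand 13 mm farther back than shut.
Start: joints at [-1.265, 0.477, 0.022, 1.555, -0.011, 1.109, -0.083], TCP at [0.271, 0.618, 0.304] pointing down, gripper open.
Joint ranges: [-2.96, 2.96], [-0.34, 2.1], [-1.41, 1.46], [0.24, 2.44], [-1.37, 4.51], [0.17, 1.92], [-2.96, 2.96]. Speed limits (rad/s): [2.39, 2.39, 3.14, 3.14, 3.14, 3.14, 3.14].

## Interface

Orientations are given as a unit quaternion [w, x, y, z].
In Python, from station import bot, optics gives the robot as it stands.
- The arm moves only by the tool drive_tool, never from a script. Its argument "deltas" is a list of rows, each an object with "gripper": the closure in counts, from 0 (fully open) to 255 (shut); "offset": the shift along the tool's x, y, z in units of 1000 mm (1.0 is 1000 mm), a list of three; "angular": the turn, a rotation vector about the tool's x, y, z in units of 45 degrees (1.0 is 45 degrees), a list of three. In form: [{"gripper": gripper, "offset": [dx, dy, dz], "angular": [rx, ry, rz]}, ...]. A call has 1 to 5 rows; each row is the pose to reach, as a shift and turn from the pose commanded when the call began, along the tool's axes at that moment; what a row does not reach only later rows make up. A row lasts 1/10 s, in which the tool goes at most 50 mm and 8.59 degrees, less where a joint would pass 70% of its speed; a pose out of reach is approached as far as the arm can. A call with a number of a shift or a turn outside -1 to 1 is refused whole. A call with a gripper value outside its range is refused whole. The fingers move at their own pace and stop on an object; "grip_force" is the grip in N (left out, the last holds). Time passes only in rows, so rows that repeat a pose let the fingers close. It gives the time, the measured TCP pose, the force, the opening and the grip force at its end, in the units of the state.
- bot.get_obs(): the state, without advancing time (a new reading comes with each control period).
- optics.read_camera(name): name is "scene" or "top" or "wrist"; returns the picture (480x640x3 uint8, blue, green, red); there is no depth.
- optics.camera_model(name): a dict with "fx", "fy", "cx", "cy" (pixels), "dist" ([k1, k2, p1, p2, k3] as OpenCV has them; the pictures are not rectified), "cam_to_world" (4x4, takes a point from camera to world coordinates). Camera axes: x right, y up, looking along -z (the intrinsics and any distortion apply to the point x, -y, -z); pixel columns grow to the right and rows downward; lengths in m; the calibration is good to about 2 mm. A picture is of the moment at which its call begins: read the wrist's pose just before it. camera_model takes no time and is no camera call; for the wrist camera it gives the pose at the moment of the call.
- bot.hand_in(): hands the job in; it is judged then, once.
The state is a dict: "t": time; "q": joint angles; "joint_vel": joint speeds; "joint_torque": joint torques, N m; "eef_pos": TCP position; "tool_rot": TCP orientation; "contact_force": force on the tool from outside, world axes, zero at the start; "torque": the same for the moment, N m; "gripper_width": opening from 0.0 (shut) to 1.0 (fully open); "grasp_force": force on a finger pad.
Only numpy, scipy, OpenCV 4.12 (cv2) and the standard library are available. Lean on these libraries where they do the work, as an engineer would, in place of code of your own. Each camera call takes 0.05 s, during which the arm holds its last target. There are 200 camera calls.

## Task

A circuit board is waiting in the test fixture: close the hinged hold-down lid and do up the wing knob on it. Press the knob down lightly and turn it backwards (anticlockwise seen from above) until you feel it click down into the start of its thread, then, still keeping it down, turn it clockwise until it comes to its stop, and let go. Its thread is small and is easily spoilt: do not force the knob down or strain it hard against a stop, and leave the things lying around the fixture where they are.

Things in the scene. Friction and masses are not known exactly. Their poses are not given: they have to be found in the camera images.
- fixture: Board test fixture fixed on the bench: grey box 270 x 240 x 62 mm with the lid on top. Origin: centre of its underside; x points from the knob side to the hinge side, y along the hinge, z up.
- lid_hinge (a point): Middle of the lid's hinge axis (along the fixture's y), at the lid's underside, 64 mm above the bench. The frame turns with the lid, which reaches from here 245 mm along its -x, is 210 mm wide in y and 12 mm thick in +z: a black frame with a clear window; its outer 75 mm is a plain strip that can be pushed on.
- lid (a joint): Opening angle of the lid, rad: 0 shut, growing upwards. A stiff friction hinge: the lid stays where it is left; 3 to 8 N at its outer edge moves it.
- wing_grip (a point): Grey wing knob on the lid's outer strip, 215 mm from the hinge: point on its axis (lid z), 9 mm under its top. The wing is a bar 54 mm long in this frame's x, 14 mm thick in y, from 19 mm below to 9 mm above this point, on a round skirt 40 mm across, 8 mm high. Lid shut: 121 mm above the bench with the knob lifted, 108 mm when done up.
- wing (a joint): Turn of the knob, rad, growing clockwise seen from above (forwards); light friction keeps it where it is left. Backed from its starting place it passes the thread start, at an angle that cannot be seen, after 0.3 to 2.3 rad, and drops; 0.25 to 0.4 rad behind the start is a hard stop. From where it drops it is 2.1 to 2.6 rad forwards to the end stop.
- wing_depth (a joint): How far the knob is down, m: 0 lifted by its spring (2 N there, 5 N at the bottom), at most 0.0138. Lid shut, it first meets the thread's crest at 0.0035 to 0.0075, rises 1.6 mm per rad as it is backed on it, drops to about 0.0106 at the start, then sinks 1.6 mm per rad forwards to 0.0128 to 0.0136 at the end stop.
- driver_center (a point): Screwdriver with a green handle, lying beside the fixture; the point lies near the middle of its length.
- bottle_center (a point): Small flux jar, 42 mm across, 85 mm high, upright beside the fixture; centre.
- relay_center (a point): Grey relay block 60 x 45 x 32 mm beside the fixture; centre.
- thread_mouth (a point): Mouth of the two-start thread in the fixture's top, 90 mm from its centre towards -x, under the shut knob. A lug on the knob, 13 mm off the axis, runs in it; more than 35 N on the lug spoils it. Forwards on the crest it only runs into a stop. Engaged by 0.5 rad or more the thread holds the knob down by itself; before, the spring lifts it out.

How it is judged:
On the way, in this order (a step that is already met when the one before it is completed fails the run):
1. the lid is shut (value of joint lid below 0.03 rad), for 0.2 s.
2. the knob has dropped into the start of its thread (value of joint wing_depth above 0.009 m and value of joint lid below 0.03 rad), for 0.1 s.
At the end, for the whole second after the job is handed in: The lid is shut (within 0.03 rad), the knob stays down at 12.5 mm or deeper by itself (within about 0.4 rad of its end stop), and the screwdriver, jar and relay are within 30 mm of where they were (value of joint lid below 0.03 rad and value of joint wing_depth above 0.0125 m and distance of each of driver_center, bottle_center, relay_center from where it was at the start of the episode below 0.03 m); the robot touches nothing.
It fails at once if the knob's thread is loaded with more than 35 N (contact force between thread_lug and anything else above 35 N).
It fails at once if a thing beside the fixture is knocked away (distance of any of driver_center, bottle_center, relay_center from where it was at the start of the episode above 0.05 m).
It also fails if it takes over 72 s, if anything falls off the work surface, if the arm or the gripper's body presses on something with over 40 N, if the wrist force passes 120 N, or if a joint passes its speed limit or range.

## Working session

There is one attempt and no reset: what is moved stays moved. The work goes in short steps, Python scripts to look and compute and a tool call to move; the robot and the scene stay as the last step left them, time stands still between calls to the robot, and variables do not carry over. Pictures are saved under pics/ and viewed, at most 10 in all, crops included, and the job is handed in when it is done.

Besides the shell and the picture viewer there is one more tool, called after ">>>" as a command line: name --argument value ..., lists and objects as JSON in quotes. drive_tool: Moves the arm, as the interface text tells. Its arguments: {"type":"object","properties":{"deltas":{"type":"array"},"grip_force":{"type":"number"}},"required":["deltas"]}

```bash
ls; mkdir -p pics; python3 - <<'E'
from station import bot, optics
import cv2,numpy as np
o=bot.get_obs();print(o)
for n in("scene","top"):
    im=optics.read_camera(n);cv2.imwrite(f"pics/{n}0.png",im);m=optics.camera_model(n);print(n,m)
E
```

```text
pics
{'t': 0.0, 'q': array([-1.26512739,  0.47780722,  0.02232918,  1.55650114, -0.01151791,
        1.10931066, -0.08306729]), 'joint_vel': array([ 0.00026336, -0.00076549,  0.0001738 , -0.00084832, -0.0012685 ,
        0.001378  ,  0.00063516]), 'joint_torque': array([-1.05643112e-04, -5.96445143e+01,  1.60784427e+00, -2.81204867e+01,
        1.24802714e-02,  9.29331552e-03,  1.13527483e-05]), 'eef_pos': array([0.27119444, 0.6175936 , 0.30289964]), 'tool_rot': array([-1.35166166e-04,  2.05384706e-01,  9.78680858e-01, -9.39617765e-04]), 'contact_force': array([0.61052044, 0.99298648, 0.52208474]), 'torque': array([ 0.00505979, -0.01906801,  0.00776806]), 'grasp_force': 0.0, 'gripper_width': 0.9998443730104324}
scene {'fx': 446.50913793407295, 'fy': 446.50913793407295, 'cx': 326.59741919374943, 'cy': 243.0973831188311, 'dist': array([-0.04377968,  0.        ,  0.        ,  0.        ,  0.        ]), 'cam_to_world': array([[-0.49958989, -0.70106344,  0.50884182,  1.04129902],
       [ 0.86614749, -0.39471057,  0.30658129,  0.29341699],
       [-0.01408769,  0.59389698,  0.80441775,  0.74116838],
       [ 0.        ,  0.        ,  0.        ,  1.        ]])}
top {'fx': 522.429195870676, 'fy': 522.429195870676, 'cx': 325.1266086575723, 'cy': 238.68024131521324, 'dist': array([-0.13789096,  0.        ,  0.        ,  0.        ,  0.        ]), 'cam_to_world': array([[-2.80684471e-02,  9.96225209e-01, -8.21431386e-02,
         5.25488453e-01],
       [-9.99605991e-01, -2.79864247e-02,  2.14997972e-03,
         4.70150255e-02],
       [-1.57028773e-04,  8.21711201e-02,  9.96618223e-01,
         1.20747801e+00],
       [ 0.00000000e+00,  0.00000000e+00,  0.00000000e+00,
         1.00000000e+00]])}
```

View pics/scene0.png

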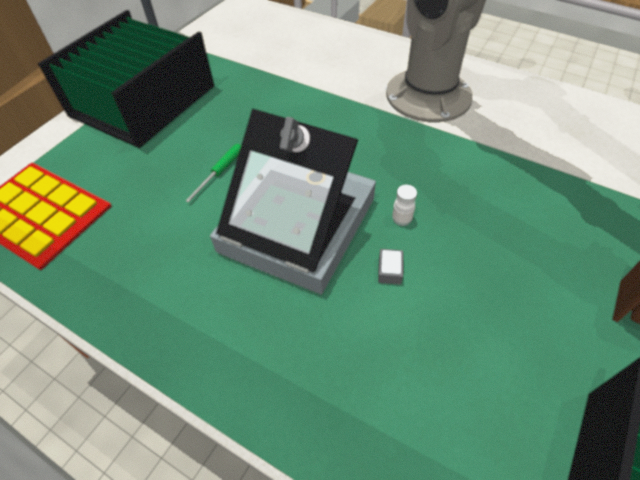

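View pics/top0.png

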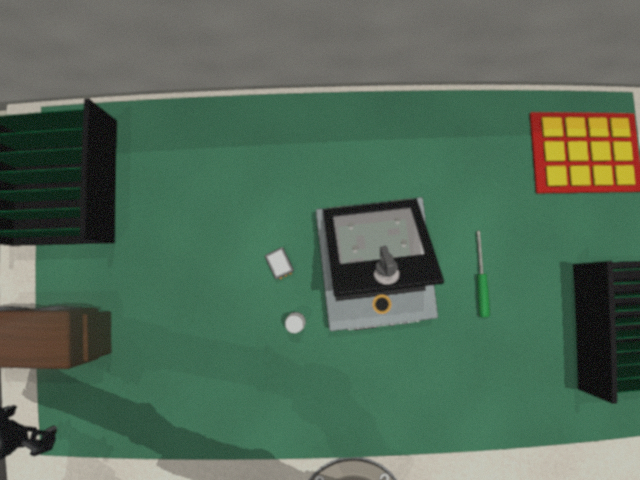

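Top view shows the fixture near (378,265), the lid half open with its hinge away from the robot (top), the thread mouth at (382,304), jar (294,323), relay (279,263) and screwdriver (482,275). I'll enlarge both for corner readings.

```bash
python3 - <<'E'
import cv2,numpy as np
a=cv2.imread("pics/top0.png")[190:340,305:455]
b=cv2.imread("pics/scene0.png")[100:300,200:390]
cv2.imwrite("pics/ct.png",cv2.resize(a,(600,600),interpolation=cv2.INTER_CUBIC))
cv2.imwrite("pics/cs.png",cv2.resize(b,(570,600),interpolation=cv2.INTER_CUBIC))
E
```

```text
(no output)
```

View pics/ct.png

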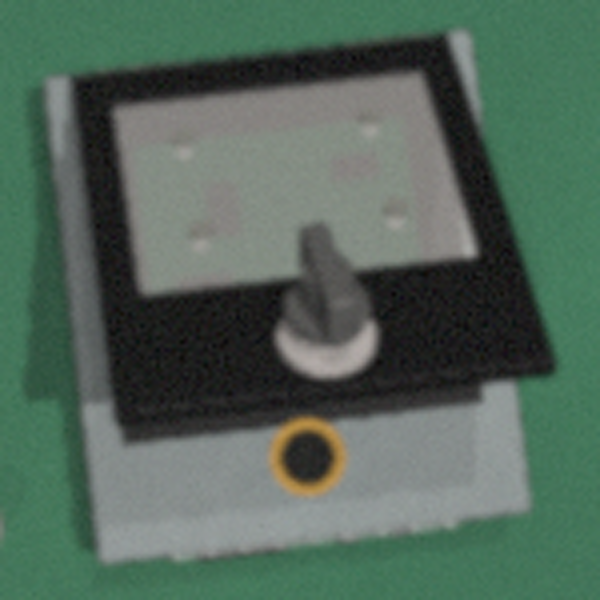

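View pics/cs.png

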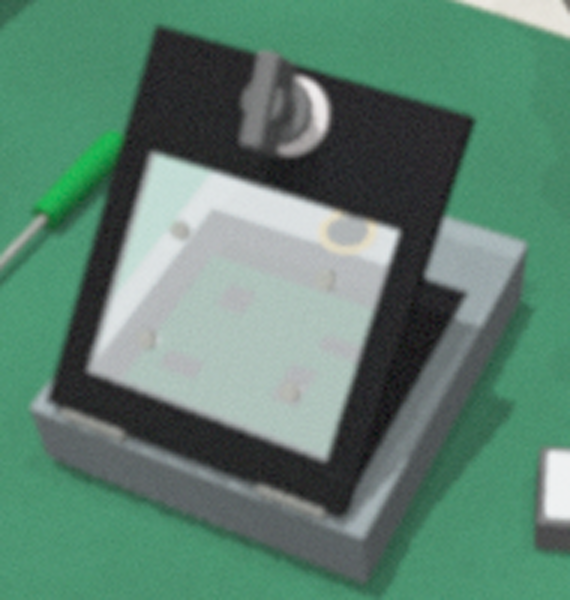

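Read: in the top crop, fixture corners (100,557),(528,510),(47,80),(468,33) and mouth (310,457); in the scene crop, lid corners (158,28),(473,120),(55,400),(345,512) and wing bar (266,55)–(252,147). I'll fit the pose from these.

```bash
cat > h.py <<'E'
import cv2,numpy as np
from scipy.optimize import least_squares
from scipy.spatial.transform import Rotation as R
from station import bot, optics
def proj(n,P,m=None):
    m=m or optics.camera_model(n);T=np.linalg.inv(m["cam_to_world"])
    p=np.atleast_2d(P)@T[:3,:3].T+T[:3,3];p=p*[1,-1,-1]
    K=np.array([[m["fx"],0,m["cx"]],[0,m["fy"],m["cy"]],[0,0,1]])
    return cv2.projectPoints(p,np.zeros(3),np.zeros(3),K,m["dist"])[0][:,0]
def fx(p,P): return R.from_euler('z',p[2]).apply(P)+[p[0],p[1],0]
def lid(p,P): return fx(p,R.from_euler('y',p[3]).apply(P)+[.125,0,.064])
def wing(p,P): return lid(p,R.from_euler('z',p[4]).apply(P)+[-.215,0,.057])
E
cat > fit.py <<'E'
from h import *
t=lambda u,v:(u/4-.375+305,v/4-.375+190)
s=lambda u,v:(u/3-.33+200,v/3-.33+100)
O=[("top",fx,(-.135,.12,.062),t(100,557)),("top",fx,(-.135,-.12,.062),t(528,510)),("top",fx,(.135,.12,.062),t(47,80)),("top",fx,(.135,-.12,.062),t(468,33)),
("top",fx,(-.09,0,.062),t(310,457)),
("scene",fx,(.135,.12,.062),s(368,540)),("scene",fx,(-.135,.12,.062),s(525,242)),("scene",fx,(.135,.12,0),s(365,582)),("scene",fx,(.135,-.12,.062),s(33,405)),
("scene",lid,(-.245,-.105,.012),s(158,28)),("scene",lid,(-.245,.105,.012),s(473,120)),("scene",lid,(0,-.105,.012),s(55,400)),("scene",lid,(0,.105,.012),s(345,512)),
("scene",wing,(-.027,0,.009),s(266,55)),("scene",wing,(.027,0,.009),s(252,147)),("top",lid,(-.245,-.105,.012),t(553,360)),("top",wing,(.027,0,.009),t(316,228))]
M={n:optics.camera_model(n) for n in("top","scene")}
f=lambda p:np.array([proj(n,g(p,np.array([P])),M[n])[0]-q for n,g,P,q in O]).ravel()
r=least_squares(f,[.55,-.05,.1,.9,0],loss="soft_l1")
print(r.x.round(4));print(f(r.x).reshape(-1,2).round(1).tolist());p=r.x
print("lidedge",lid(p,np.array([[-.245,0,.012]])),"wing",wing(p,np.zeros((1,3))))
p[3]=0;print("shut wing",wing(p,np.zeros((1,3))),"mouth",fx(p,np.array([[-.09,0,.062]])))
E
python3 fit.py
```

```text
[ 0.5622 -0.0655  0.0912  0.7147  0.131 ]
[[-0.6, 2.6], [1.0, 0.7], [-1.9, -0.3], [-0.1, -1.2], [-1.0, 0.4], [-1.1, -0.5], [0.9, -0.6], [0.7, 2.8], [-2.0, 0.9], [-0.7, -1.2], [0.1, -1.6], [-3.4, 0.8], [-0.7, 1.7], [0.9, -1.7], [-0.3, -0.1], [0.8, 1.5], [-2.2, -0.1]]
lidedge [[ 0.51027348 -0.07029823  0.23362579]] wing [[ 0.56220723 -0.06554742  0.2479546 ]]
shut wing [[ 0.47262011 -0.0737427   0.121     ]] mouth [[ 0.47262011 -0.0737427   0.062     ]]
```

```bash
cat >> h.py <<'E'
def move(target,yaw=None,nrow=5):
    """tool-axis offset and rz (45deg units) to reach target with tool down and tool y at world angle yaw"""
    o=bot.get_obs();Q=o["tool_rot"];r=R.from_quat(Q[[1,2,3,0]])
    print("t",o["t"].__round__(2),"pos",o["eef_pos"].round(4),"F",o["contact_force"].round(1),"M",o["torque"].round(2),"q7",round(o["q"][6],3),"w",round(o["gripper_width"],3))
    d=r.inv().apply(np.array(target)-o["eef_pos"]);print("off",d.round(4).tolist())
    if yaw is not None:
        y=np.array([np.cos(yaw),np.sin(yaw),0]);z=np.array([0,0,-1.]);x=np.cross(y,z)
        rv=(r.inv()*R.from_matrix(np.c_[x,y,z])).as_rotvec();print("ang",(rv/(np.pi/4)).round(3).tolist())
    yy=r.apply([0,1,0]);print("yaw",round(np.arctan2(yy[1],yy[0]),3))
E
python3 -c "
from h import *
move([.35,.40,.40],1.157)
move([.524,-.139,.345])"
```

```text
t 0.1 pos [0.2713 0.6177 0.303 ] F [-0.  -0.6 -0.6] M [0.01 0.02 0.  ] q7 -0.083 w 0.997
off [-0.1596, -0.1678, -0.0967]
ang [-0.002, 0.0, 0.0]
yaw 1.157
t 0.1 pos [0.2713 0.6177 0.303 ] F [-0.  -0.6 -0.6] M [0.01 0.02 0.  ] q7 -0.083 w 0.997
off [-0.5356, -0.5912, -0.0409]
yaw 1.157
```

>>> drive_tool --deltas '[{"gripper": 255, "offset": [-0.16, -0.168, -0.097], "angular": [0, 0, 0.9]}, {"gripper": 255, "offset": [-0.16, -0.168, -0.097], "angular": [0, 0, 0.9]}, {"gripper": 255, "offset": [-0.16, -0.168, -0.097], "angular": [0, 0, 0.9]}, {"gripper": 255, "offset": [-0.16, -0.168, -0.097], "angular": [0, 0, 0.9]}, {"gripper": 255, "offset": [-0.16, -0.168, -0.097], "angular": [0, 0, 0.9]}]' --grip_force 20

```text
t: 0.6
eef_pos: [0.3502, 0.3991, 0.4007]
tool_rot: [-0.0, 0.534, 0.846, -0.0]
contact_force: [0.8, -0.1, 0.3]
gripper_width: 0.144
grasp_force: 0.0
```

```bash
python3 -c "
from h import *
move([.46,.12,.40],-.4)"
```

```text
t 0.6 pos [0.3502 0.3991 0.4007] F [ 0.8 -0.1  0.3] M [ 0.01 -0.05 -0.04] q7 -0.486 w 0.144
off [-0.2992, -0.0209, 0.0008]
ang [-0.001, 0.001, 1.075]
yaw 0.445
```

>>> drive_tool --deltas '[{"gripper": 255, "offset": [-0.3, -0.021, 0], "angular": [0, 0, 0.9]}, {"gripper": 255, "offset": [-0.3, -0.021, 0], "angular": [0, 0, 0.9]}, {"gripper": 255, "offset": [-0.3, -0.021, 0], "angular": [0, 0, 0.9]}, {"gripper": 255, "offset": [-0.3, -0.021, 0], "angular": [0, 0, 0.9]}, {"gripper": 255, "offset": [-0.3, -0.021, 0], "angular": [0, 0, 0.9]}]'

```text
t: 1.1
eef_pos: [0.4428, 0.1669, 0.4002]
tool_rot: [-0.0, 0.793, 0.609, 0.0]
contact_force: [1.1, 0.3, -0.2]
gripper_width: -0.003
grasp_force: 0.0
```

```bash
python3 -c "
from h import *
move([.524,-.139,.36],-1)"
```

```text
t 1.1 pos [0.4428 0.1669 0.4002] F [ 1.1  0.3 -0.2] M [ 0.02 -0.07  0.03] q7 -0.729 w -0.003
off [-0.2744, 0.1577, 0.0401]
ang [-0.0, -0.0, 0.939]
yaw -0.262
```

>>> drive_tool --deltas '[{"gripper": 255, "offset": [-0.274, 0.158, 0], "angular": [0, 0, 0.9]}, {"gripper": 255, "offset": [-0.274, 0.158, 0], "angular": [0, 0, 0.9]}, {"gripper": 255, "offset": [-0.274, 0.158, 0], "angular": [0, 0, 0.9]}, {"gripper": 255, "offset": [-0.274, 0.158, 0], "angular": [0, 0, 0.9]}, {"gripper": 255, "offset": [-0.274, 0.158, 0], "angular": [0, 0, 0.9]}]'

```text
t: 1.6
eef_pos: [0.5083, -0.0741, 0.4004]
tool_rot: [-0.0, 0.955, 0.296, 0.0]
contact_force: [-0.1, 0.7, 0.5]
gripper_width: 0.002
grasp_force: 0.0
```

```bash
python3 -c "
from h import *
move([.524,-.139,.32],-1.349)"
```

```text
t 1.6 pos [ 0.5083 -0.0741  0.4004] F [-0.1  0.7  0.5] M [-0.   -0.11  0.06] q7 -0.832 w 0.002
off [-0.0238, 0.0624, 0.0803]
ang [-0.001, -0.001, 0.484]
yaw -0.969
```

>>> drive_tool --deltas '[{"gripper": 255, "offset": [-0.024, 0.062, 0], "angular": [0, 0, 0.2]}, {"gripper": 255, "offset": [-0.024, 0.062, 0.01], "angular": [0, 0, 0.4]}, {"gripper": 255, "offset": [-0.024, 0.062, 0.06], "angular": [0, 0, 0.484]}, {"gripper": 255, "offset": [-0.024, 0.062, 0.08], "angular": [0, 0, 0.484]}, {"gripper": 255, "offset": [-0.024, 0.062, 0.08], "angular": [0, 0, 0.484]}]'

```text
t: 2.1
eef_pos: [0.5223, -0.1362, 0.3172]
tool_rot: [-0.0, 0.994, 0.113, -0.003]
contact_force: [-0.4, 0.9, 0.8]
gripper_width: 0.005
grasp_force: 0.0
```

```bash
python3 - <<'E'
from h import *
p=[.5622,-.0655,.0912,0,0]
move([.524,-.139,.32],-1.349)
o=bot.get_obs();Q=o["tool_rot"];r=R.from_quat(Q[[1,2,3,0]])
for a in [.7147,.6,.5,.4,.3,.2,.1,.03,0]:
    p[3]=a;w=lid(p,np.array([[-.235,-.07,.012]]))[0]+[0,0,.073]
    print(a,w.round(4),r.inv().apply(w-o["eef_pos"]).round(4))
E
```

```text
t 2.1 pos [ 0.5223 -0.1362  0.3172] F [-0.4  0.9  0.8] M [-0.05 -0.02 -0.  ] q7 -0.946 w 0.005
off [0.001, 0.0031, -0.0028]
ang [-0.002, 0.008, 0.006]
yaw -1.344
0.7147 [ 0.5241 -0.1393  0.3001] [0.0012 0.0034 0.0171]
0.6 [ 0.5067 -0.1409  0.2796] [-0.016   0.001   0.0377]
0.5 [ 0.4934 -0.1421  0.2602] [-0.0291 -0.0007  0.0572]
0.4 [ 0.4822 -0.1431  0.2396] [-0.0401 -0.0022  0.0779]
0.3 [ 0.473  -0.1439  0.2179] [-0.0491 -0.0034  0.0997]
0.2 [ 0.4661 -0.1446  0.1954] [-0.0559 -0.0043  0.1222]
0.1 [ 0.4614 -0.145   0.1724] [-0.0604 -0.0049  0.1452]
0.03 [ 0.4595 -0.1452  0.156 ] [-0.0622 -0.0052  0.1616]
0 [ 0.459  -0.1452  0.149 ] [-0.0626 -0.0052  0.1687]
```

>>> drive_tool --deltas '[{"gripper": 255, "offset": [0, 0.002, 0.01], "angular": [0, 0, 0]}, {"gripper": 255, "offset": [-0.002, 0.002, 0.022], "angular": [0, 0, 0]}, {"gripper": 255, "offset": [-0.016, 0.001, 0.038], "angular": [0, 0, 0]}, {"gripper": 255, "offset": [-0.029, 0, 0.057], "angular": [0, 0, 0]}, {"gripper": 255, "offset": [-0.035, 0, 0.068], "angular": [0, 0, 0]}]'

```text
t: 2.6
eef_pos: [0.4897, -0.1446, 0.2522]
tool_rot: [-0.0, 0.994, 0.113, 0.001]
contact_force: [0.5, 1.8, 1.9]
gripper_width: -0.001
grasp_force: 1.0
```

```bash
python3 -c "
from h import *
move([.4614,-.145,.1724])"
```

```text
t 2.6 pos [ 0.4897 -0.1446  0.2522] F [0.5 1.8 1.9] M [ 0.34 -0.02  0.01] q7 -0.867 w -0.001
off [-0.0278, -0.0059, 0.0798]
yaw -1.343
```

>>> drive_tool --deltas '[{"gripper": 255, "offset": [-0.008, -0.001, 0.02], "angular": [0, 0, 0]}, {"gripper": 255, "offset": [-0.015, -0.002, 0.038], "angular": [0, 0, 0]}, {"gripper": 255, "offset": [-0.02, -0.002, 0.055], "angular": [0, 0, 0]}, {"gripper": 255, "offset": [-0.025, -0.003, 0.07], "angular": [0, 0, 0]}, {"gripper": 255, "offset": [-0.028, -0.003, 0.083], "angular": [0, 0, 0]}]'

```text
t: 3.1
eef_pos: [0.4631, -0.1481, 0.1693]
tool_rot: [0.0, 0.994, 0.114, 0.001]
contact_force: [1.7, 0.6, 1.6]
gripper_width: 0.001
grasp_force: 1.0
```

```bash
python3 -c "
from h import *
move([.459,-.145,.149])"
```

```text
t 3.1 pos [ 0.4631 -0.1481  0.1693] F [1.7 0.6 1.6] M [ 0.19 -0.35 -0.06] q7 -0.739 w 0.001
off [-0.0033, -0.004, 0.0203]
yaw -1.343
```

>>> drive_tool --deltas '[{"gripper": 255, "offset": [-0.002, 0, 0.007], "angular": [0, 0, 0]}, {"gripper": 255, "offset": [-0.002, 0, 0.012], "angular": [0, 0, 0]}, {"gripper": 255, "offset": [-0.003, 0, 0.016], "angular": [0, 0, 0]}, {"gripper": 255, "offset": [-0.003, 0, 0.019], "angular": [0, 0, 0]}, {"gripper": 255, "offset": [-0.003, 0, 0.019], "angular": [0, 0, 0]}]'

```text
t: 3.6
eef_pos: [0.459, -0.1487, 0.1501]
tool_rot: [-0.0, 0.994, 0.113, -0.0]
contact_force: [-0.2, -0.2, 0.3]
gripper_width: 0.002
grasp_force: 0.0
```

>>> drive_tool --deltas '[{"gripper": 255, "offset": [0, 0, 0.001], "angular": [0, 0, 0]}, {"gripper": 255, "offset": [0, 0, 0.002], "angular": [0, 0, 0]}, {"gripper": 255, "offset": [0, 0, 0.002], "angular": [0, 0, 0]}]'

```text
t: 3.9
eef_pos: [0.4591, -0.1488, 0.1487]
tool_rot: [-0.0, 0.994, 0.113, 0.0]
contact_force: [-2.4, 0.2, 6.4]
gripper_width: -0.003
grasp_force: 3.1
```

```bash
python3 - <<'E'
from h import *
cv2.imwrite("pics/s1.png",cv2.resize(optics.read_camera("scene")[80:330,180:440],(624,600),interpolation=cv2.INTER_CUBIC))
move([.459,-.145,.147])
E
```

```text
t 3.95 pos [ 0.4591 -0.1488  0.1487] F [-1.6  0.6  6.3] M [ 0.09  0.43 -0.06] q7 -0.704 w 0.001
off [0.0008, -0.0038, 0.0017]
yaw -1.344
```

View pics/s1.png

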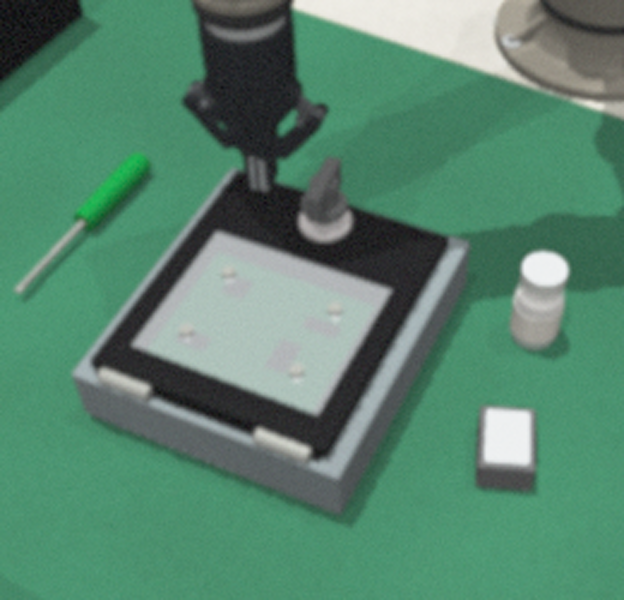

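Lid is shut flat (tip height matches 76 mm). Lift, and look at the knob from above.

>>> drive_tool --deltas '[{"gripper": 255, "offset": [0, 0, 0.001], "angular": [0, 0, 0]}, {"gripper": 255, "offset": [0, 0, 0], "angular": [0, 0, 0]}, {"gripper": 255, "offset": [0, 0, -0.05], "angular": [0, 0, 0]}, {"gripper": 255, "offset": [0, 0, -0.1], "angular": [0, 0, 0]}, {"gripper": 255, "offset": [0, 0, -0.13], "angular": [0, 0, 0]}]'

```text
t: 4.45
eef_pos: [0.4598, -0.1495, 0.2812]
tool_rot: [0.0, 0.994, 0.113, 0.001]
contact_force: [1.7, 0.8, 0.0]
gripper_width: -0.001
grasp_force: 0.0
```

```bash
python3 - <<'E'
from h import *
m=optics.camera_model("wrist");im=optics.read_camera("wrist");np.save("wm.npy",m["cam_to_world"])
a=optics.read_camera("top")[190:340,305:455]
print({k:m[k] for k in("fx","cx","cy","dist")})
x=np.hstack([cv2.resize(im,(560,420)),np.zeros((420,240,3),np.uint8)])
x=cv2.resize(im,(640,480));cv2.imwrite("pics/w1.png",x)
cv2.imwrite("pics/ct1.png",cv2.resize(a,(600,600),interpolation=cv2.INTER_CUBIC))
move([.4726,-.0737,.26],-1.349)
print(proj("wrist",[[.4726,-.0737,.13],[.4726,-.0737,.10]]))
E
```

```text
{'fx': 362.2524151179798, 'cx': 320.90619639293715, 'cy': 241.72516320670698, 'dist': array([0.02597717, 0.        , 0.        , 0.        , 0.        ])}
t 4.55 pos [ 0.4612 -0.1495  0.2822] F [ 0.9  0.4 -0.5] M [-0.01 -0.03  0.  ] q7 -0.914 w 0.003
off [0.028, -0.0714, 0.0223]
ang [0.002, -0.01, 0.007]
yaw -1.344
[[209.41336126 212.05239359]
 [221.67623685 201.87710677]]
```

View pics/w1.png

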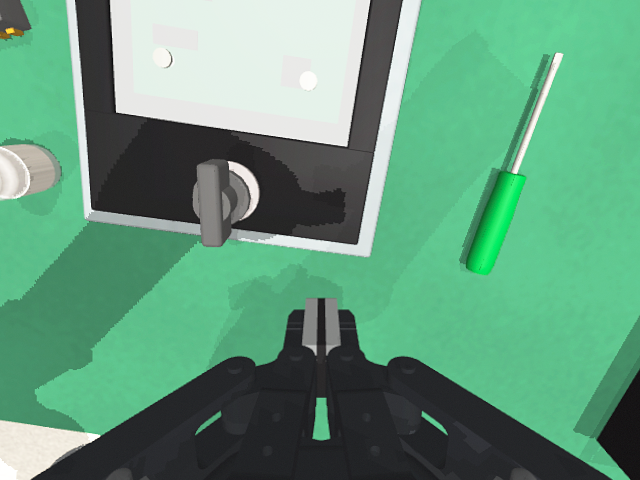

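View pics/ct1.png

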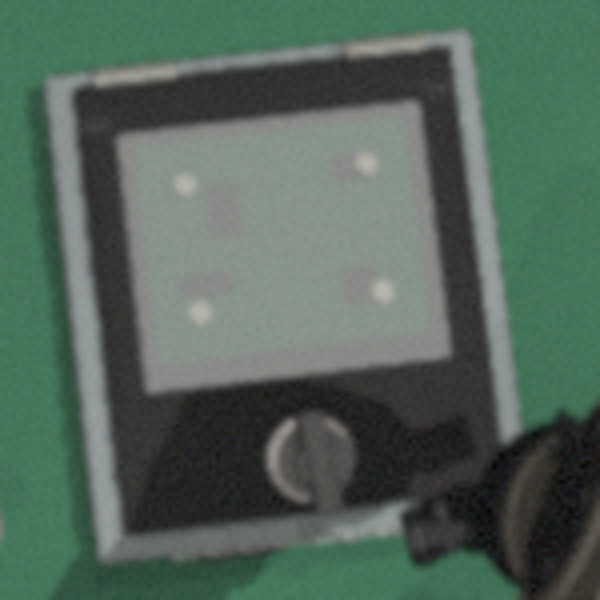

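Wrist view shows the wing's top face from about (210,162) to (213,246), and the lid is seated. I'll enlarge for the wing.

```bash
python3 - <<'E'
import cv2
a=cv2.imread("pics/w1.png")[145:265,165:285]
cv2.imwrite("pics/cw1.png",cv2.resize(a,(600,600),interpolation=cv2.INTER_CUBIC))
E
```

```text
(no output)
```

View pics/cw1.png

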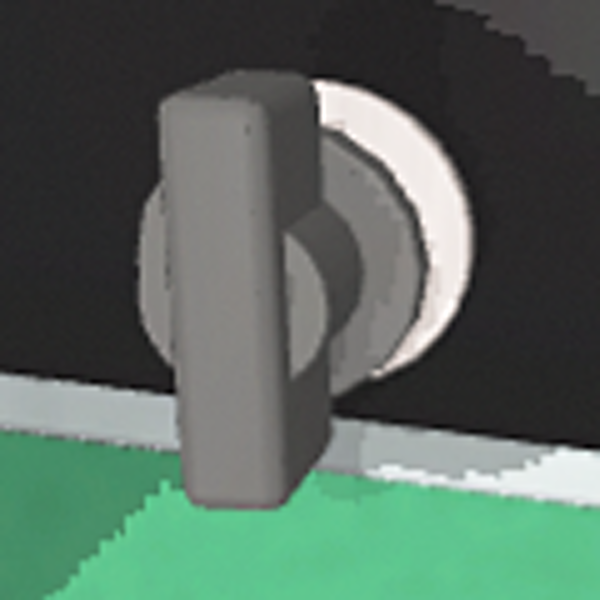

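```bash
python3 - <<'E'
from h import *
m=optics.camera_model("wrist");print(abs(m["cam_to_world"]-np.load("wm.npy")).max());T=np.load("wm.npy")
K=np.array([[m["fx"],0,m["cx"]],[0,m["fy"],m["cy"]],[0,0,1]])
def bp(uv,z):
    u=cv2.undistortPoints(np.array([[uv]],float),K,m["dist"])[0,0];d=T[:3,:3]@[u[0],-u[1],-1];return T[:3,3]+d*(z-T[2,3])/d[2]
c=lambda u,v:(165+u/5-.4,145+v/5-.4)
a=bp(c(214,103),.13);b=bp(c(236,500),.13);print(a,b,(a+b)/2,np.linalg.norm(a-b),np.arctan2(*(a-b)[1::-1]))
w=bp(c(160,103),.13)-bp(c(268,103),.13);print(np.linalg.norm(w))
E
```

```text
0.004945312798568691
[ 0.49943348 -0.06928993  0.13      ] [ 0.4495436  -0.07835369  0.13      ] [ 0.47448854 -0.07382181  0.13      ] 0.05070652381549666 0.17971527166795168
0.012936337770259735
```

```bash
python3 -c "
from h import *
move([.474,-.0738,.25],-1.385)"
```

```text
t 4.55 pos [ 0.4612 -0.1495  0.2822] F [ 0.9  0.4 -0.5] M [-0.01 -0.03  0.  ] q7 -0.914 w 0.003
off [0.0292, -0.071, 0.0323]
ang [0.002, -0.01, 0.052]
yaw -1.344
```

>>> drive_tool --deltas '[{"gripper": 60, "offset": [0.029, -0.071, 0.01], "angular": [0, -0.0, 0.05]}, {"gripper": 60, "offset": [0.029, -0.071, 0.032], "angular": [0, -0.0, 0.05]}, {"gripper": 60, "offset": [0.029, -0.071, 0.032], "angular": [0, -0.0, 0.05]}, {"gripper": 60, "offset": [0.029, -0.071, 0.032], "angular": [0, -0.0, 0.05]}, {"gripper": 60, "offset": [0.029, -0.071, 0.032], "angular": [0, -0.0, 0.05]}]'

```text
t: 5.05
eef_pos: [0.4712, -0.0741, 0.2464]
tool_rot: [0.0, 0.996, 0.093, -0.0]
contact_force: [-1.2, -0.0, 0.5]
gripper_width: 0.767
grasp_force: 0.0
```

```bash
python3 -c "
from h import *
move([.474,-.0738,.179],-1.385)"
```

```text
t 5.05 pos [ 0.4712 -0.0741  0.2464] F [-1.2 -0.   0.5] M [ 0.03 -0.01  0.03] q7 -1.074 w 0.767
off [0.0028, 0.0002, 0.0674]
ang [0.001, 0.0, 0.001]
yaw -1.384
```

>>> drive_tool --deltas '[{"gripper": 60, "offset": [0.003, 0, 0.035], "angular": [0, 0, 0]}, {"gripper": 60, "offset": [0.003, 0, 0.06], "angular": [0, 0, 0]}, {"gripper": 60, "offset": [0.003, 0, 0.067], "angular": [0, 0, 0]}, {"gripper": 60, "offset": [0.003, 0, 0.067], "angular": [0, 0, 0]}, {"gripper": 60, "offset": [0.003, 0, 0.067], "angular": [0, 0, 0]}]'

```text
t: 5.55
eef_pos: [0.4749, -0.0732, 0.1804]
tool_rot: [0.0, 0.996, 0.093, 0.001]
contact_force: [0.3, -0.7, 0.8]
gripper_width: 0.763
grasp_force: 0.0
```

>>> drive_tool --deltas '[{"gripper": 160, "offset": [0, 0, 0], "angular": [0, 0, 0]}, {"gripper": 200, "offset": [0, 0, 0], "angular": [0, 0, 0]}, {"gripper": 255, "offset": [0, 0, 0], "angular": [0, 0, 0]}, {"gripper": 255, "offset": [0, 0, 0], "angular": [0, 0, 0]}, {"gripper": 255, "offset": [0, 0, 0], "angular": [0, 0, 0]}]'

```text
t: 6.05
eef_pos: [0.475, -0.0738, 0.1799]
tool_rot: [0.001, 0.996, 0.093, 0.001]
contact_force: [0.1, -4.8, 1.1]
gripper_width: 0.161
grasp_force: 24.8
```

```bash
python3 -c "
from h import *
move([.474,-.0738,.179],-1.385)"
```

```text
t 6.05 pos [ 0.475  -0.0738  0.1799] F [ 0.1 -4.8  1.1] M [-0.96 -0.15  0.02] q7 -0.955 w 0.161
off [-0.001, -0.0002, 0.0009]
ang [0.003, -0.002, 0.001]
yaw -1.384
```

>>> drive_tool --deltas '[{"gripper": 255, "offset": [0, 0.001, 0], "angular": [0, 0, 0]}, {"gripper": 255, "offset": [0, 0.001, 0.001], "angular": [0, 0, 0]}, {"gripper": 255, "offset": [0, 0.001, 0.002], "angular": [0, 0, 0]}, {"gripper": 255, "offset": [0, 0.001, 0.003], "angular": [0, 0, 0]}, {"gripper": 255, "offset": [0, 0.001, 0.003], "angular": [0, 0, 0]}]'

```text
t: 6.55
eef_pos: [0.475, -0.0739, 0.1764]
tool_rot: [0.0, 0.996, 0.094, 0.001]
contact_force: [2.4, -4.6, 1.8]
gripper_width: 0.155
grasp_force: 24.8
```

```bash
python3 -c "
from h import *
move([.474,-.0738,.177],-1.385)"
```

```text
t 6.55 pos [ 0.475  -0.0739  0.1764] F [ 2.4 -4.6  1.8] M [-0.9  -0.42  0.02] q7 -0.948 w 0.155
off [-0.001, -0.0003, -0.0006]
ang [0.001, -0.001, 0.002]
yaw -1.383
```

>>> drive_tool --deltas '[{"gripper": 255, "offset": [0, 0.001, 0.0], "angular": [0, 0, 0]}, {"gripper": 255, "offset": [0, 0.002, 0.001], "angular": [0, 0, 0]}, {"gripper": 255, "offset": [0, 0.002, 0.001], "angular": [0, 0, 0]}]'

```text
t: 6.85
eef_pos: [0.4751, -0.0742, 0.1752]
tool_rot: [-0.001, 0.996, 0.094, -0.0]
contact_force: [2.0, 3.4, 2.8]
gripper_width: 0.157
grasp_force: 24.9
```

>>> drive_tool --deltas '[{"gripper": 255, "offset": [0, 0, 0.001], "angular": [0, 0, 0]}, {"gripper": 255, "offset": [0, 0, 0.001], "angular": [0, 0, 0]}]'

```text
t: 7.05
eef_pos: [0.4752, -0.0744, 0.1748]
tool_rot: [-0.001, 0.996, 0.094, -0.0]
contact_force: [-0.9, 3.5, 12.3]
gripper_width: 0.16
grasp_force: 26.4
```

>>> drive_tool --deltas '[{"gripper": 255, "offset": [0, 0, 0.001], "angular": [0, 0, 0]}, {"gripper": 255, "offset": [0, 0, 0.001], "angular": [0, 0, 0]}]'

```text
t: 7.25
eef_pos: [0.4752, -0.0745, 0.1745]
tool_rot: [-0.001, 0.996, 0.094, 0.0]
contact_force: [-4.6, 5.4, 23.2]
gripper_width: 0.159
grasp_force: 27.9
```

>>> drive_tool --deltas '[{"gripper": 255, "offset": [0, -0.0005, -0.0012], "angular": [0, 0, 0]}, {"gripper": 255, "offset": [0, -0.0005, -0.0014], "angular": [0, 0, -0.12]}, {"gripper": 255, "offset": [0, -0.0005, -0.0015], "angular": [0, 0, -0.24]}, {"gripper": 255, "offset": [0, -0.0005, -0.0015], "angular": [0, 0, -0.24]}]'

```text
t: 7.65
eef_pos: [0.475, -0.0741, 0.1752]
tool_rot: [-0.001, 0.982, 0.189, 0.0]
contact_force: [-0.8, 3.1, 7.3]
gripper_width: 0.16
grasp_force: 25.7
```

```bash
python3 -c "
from h import *
move([.474,-.0738,.177],-1.385)"
```

```text
t 7.65 pos [ 0.475  -0.0741  0.1752] F [-0.8  3.1  7.3] M [ 0.62 -0.07  0.03] q7 -0.788 w 0.16
off [-0.0009, -0.0007, -0.0018]
ang [-0.002, -0.001, 0.247]
yaw -1.191
```

>>> drive_tool --deltas '[{"gripper": 255, "offset": [0, 0, -0.0001], "angular": [0, 0, -0.12]}, {"gripper": 255, "offset": [0, 0, -0.0003], "angular": [0, 0, -0.24]}, {"gripper": 255, "offset": [0, 0, -0.0003], "angular": [0, 0, -0.24]}]'

```text
t: 7.95
eef_pos: [0.475, -0.074, 0.1755]
tool_rot: [-0.001, 0.96, 0.28, 0.0]
contact_force: [0.0, 4.0, 8.2]
gripper_width: 0.156
grasp_force: 25.8
```

>>> drive_tool --deltas '[{"gripper": 255, "offset": [0, -0.0002, -0.0001], "angular": [0, 0, -0.12]}, {"gripper": 255, "offset": [0, -0.0003, -0.0003], "angular": [0, 0, -0.24]}, {"gripper": 255, "offset": [0, -0.0003, -0.0003], "angular": [0, 0, -0.24]}]'

```text
t: 8.25
eef_pos: [0.4749, -0.0738, 0.1758]
tool_rot: [-0.001, 0.929, 0.37, 0.0]
contact_force: [-0.8, 1.7, 7.0]
gripper_width: 0.161
grasp_force: 25.7
```

>>> drive_tool --deltas '[{"gripper": 255, "offset": [0, 0, -0.0001], "angular": [0, 0, -0.12]}, {"gripper": 255, "offset": [0, 0, -0.0003], "angular": [0, 0, -0.24]}, {"gripper": 255, "offset": [0, 0, -0.0003], "angular": [0, 0, -0.24]}]'

```text
t: 8.55
eef_pos: [0.4747, -0.0737, 0.1761]
tool_rot: [-0.001, 0.89, 0.455, 0.0]
contact_force: [-0.5, 3.2, 8.4]
gripper_width: 0.16
grasp_force: 25.7
```

>>> drive_tool --deltas '[{"gripper": 255, "offset": [0, 0, -0.0001], "angular": [0, 0, -0.12]}, {"gripper": 255, "offset": [0, 0, -0.0003], "angular": [0, 0, -0.24]}, {"gripper": 255, "offset": [0, 0, -0.0003], "angular": [0, 0, -0.24]}]'

```text
t: 8.85
eef_pos: [0.4746, -0.0736, 0.1763]
tool_rot: [-0.001, 0.844, 0.537, 0.0]
contact_force: [0.6, 3.2, 8.2]
gripper_width: 0.156
grasp_force: 25.6
```

>>> drive_tool --deltas '[{"gripper": 255, "offset": [0, 0, -0.0001], "angular": [0, 0, -0.12]}, {"gripper": 255, "offset": [0, 0, -0.0003], "angular": [0, 0, -0.24]}, {"gripper": 255, "offset": [0, 0, -0.0003], "angular": [0, 0, -0.24]}]'

```text
t: 9.15
eef_pos: [0.4744, -0.0736, 0.1762]
tool_rot: [-0.001, 0.79, 0.613, 0.0]
contact_force: [1.1, 5.5, 1.8]
gripper_width: 0.159
grasp_force: 24.9
```

Force collapsed: the lug is at the thread start. Follow it down.

>>> drive_tool --deltas '[{"gripper": 255, "offset": [0, 0, 0.001], "angular": [0, 0, 0]}, {"gripper": 255, "offset": [0, 0, 0.002], "angular": [0, 0, 0]}, {"gripper": 255, "offset": [0, 0, 0.002], "angular": [0, 0, 0]}]'

```text
t: 9.45
eef_pos: [0.4744, -0.0736, 0.174]
tool_rot: [-0.001, 0.791, 0.612, -0.0]
contact_force: [0.9, 5.5, 2.2]
gripper_width: 0.157
grasp_force: 25.1
```

>>> drive_tool --deltas '[{"gripper": 255, "offset": [0, 0, 0.001], "angular": [0, 0, 0]}, {"gripper": 255, "offset": [0, 0, 0.002], "angular": [0, 0, 0]}, {"gripper": 255, "offset": [0, 0, 0.003], "angular": [0, 0, 0]}, {"gripper": 255, "offset": [0, 0, 0.003], "angular": [0, 0, 0]}]'

```text
t: 9.85
eef_pos: [0.4744, -0.0735, 0.171]
tool_rot: [-0.001, 0.791, 0.612, -0.0]
contact_force: [1.4, 5.0, 1.7]
gripper_width: 0.158
grasp_force: 24.8
```

>>> drive_tool --deltas '[{"gripper": 255, "offset": [0, 0, 0.0007], "angular": [0, 0, 0]}, {"gripper": 255, "offset": [0, 0, 0.0014], "angular": [0, 0, 0]}, {"gripper": 255, "offset": [0, 0, 0.0014], "angular": [0, 0, 0]}]'

```text
t: 10.15
eef_pos: [0.4745, -0.0736, 0.1697]
tool_rot: [-0.001, 0.791, 0.612, -0.0]
contact_force: [-0.0, 5.6, 2.6]
gripper_width: 0.157
grasp_force: 25.1
```

>>> drive_tool --deltas '[{"gripper": 255, "offset": [0, 0, 0.0005], "angular": [0, 0, 0]}, {"gripper": 255, "offset": [0, 0, 0.001], "angular": [0, 0, 0]}, {"gripper": 255, "offset": [0, 0, 0.001], "angular": [0, 0, 0]}]'

```text
t: 10.45
eef_pos: [0.4745, -0.0736, 0.1692]
tool_rot: [-0.001, 0.791, 0.612, 0.0]
contact_force: [-2.4, 5.4, 10.7]
gripper_width: 0.158
grasp_force: 26.2
```

```bash
python3 -c "
from h import *
move([.474,-.0738,.177],-1.385)"
```

```text
t 10.45 pos [ 0.4745 -0.0736  0.1692] F [-2.4  5.4 10.7] M [1.31 0.39 0.03] q7 -0.003 w 0.158
off [-0.0003, -0.0004, -0.0078]
ang [-0.003, -0.0, 1.44]
yaw -0.254
```

>>> drive_tool --deltas '[{"gripper": 255, "offset": [0.0005, 0, 0.0001], "angular": [0, 0, 0.12]}, {"gripper": 255, "offset": [0.0007, 0, 0.0002], "angular": [0, 0, 0.24]}, {"gripper": 255, "offset": [0.0007, 0, 0.0004], "angular": [0, 0, 0.36]}, {"gripper": 255, "offset": [0.0007, 0, 0.0005], "angular": [0, 0, 0.48]}, {"gripper": 255, "offset": [0.0007, 0, 0.0005], "angular": [0, 0, 0.48]}]'

```text
t: 10.95
eef_pos: [0.4748, -0.0737, 0.1689]
tool_rot: [-0.0, 0.892, 0.451, -0.0]
contact_force: [-3.4, 3.0, 12.2]
gripper_width: 0.162
grasp_force: 26.3
```

```bash
python3 -c "
from h import *
move([.474,-.0738,.177],-1.385)"
```

```text
t 10.95 pos [ 0.4748 -0.0737  0.1689] F [-3.4  3.  12.2] M [ 0.73  0.45 -0.05] q7 -0.322 w 0.162
off [-0.0006, -0.0006, -0.0081]
ang [-0.001, 0.0, 0.956]
yaw -0.634
```

>>> drive_tool --deltas '[{"gripper": 255, "offset": [0, 0, 0.0001], "angular": [0, 0, 0.12]}, {"gripper": 255, "offset": [0, 0, 0.0002], "angular": [0, 0, 0.24]}, {"gripper": 255, "offset": [0, 0, 0.0004], "angular": [0, 0, 0.36]}, {"gripper": 255, "offset": [0, 0, 0.0005], "angular": [0, 0, 0.48]}, {"gripper": 255, "offset": [0, 0, 0.0005], "angular": [0, 0, 0.48]}]'

```text
t: 11.45
eef_pos: [0.475, -0.0739, 0.1684]
tool_rot: [-0.0, 0.961, 0.276, 0.0]
contact_force: [-0.2, 3.5, 10.3]
gripper_width: 0.159
grasp_force: 26.1
```

```bash
python3 -c "
from h import *
move([.474,-.0738,.177],-1.385)"
```

```text
t 11.45 pos [ 0.475  -0.0739  0.1684] F [-0.2  3.5 10.3] M [ 0.57  0.17 -0.11] q7 -0.63 w 0.159
off [-0.0008, -0.0006, -0.0086]
ang [-0.0, -0.0, 0.476]
yaw -1.011
```

>>> drive_tool --deltas '[{"gripper": 255, "offset": [0, 0, 0.0001], "angular": [0, 0, 0.12]}, {"gripper": 255, "offset": [0, 0, 0.0003], "angular": [0, 0, 0.24]}, {"gripper": 255, "offset": [0, 0, 0.0005], "angular": [0, 0, 0.36]}, {"gripper": 255, "offset": [0, 0, 0.0006], "angular": [0, 0, 0.48]}, {"gripper": 255, "offset": [0, 0, 0.0006], "angular": [0, 0, 0.48]}]'

```text
t: 11.95
eef_pos: [0.4751, -0.0742, 0.1678]
tool_rot: [0.0, 0.996, 0.091, 0.0]
contact_force: [-0.2, 2.7, 9.2]
gripper_width: 0.156
grasp_force: 26.0
```

>>> drive_tool --deltas '[{"gripper": 255, "offset": [0, 0, 0.0001], "angular": [0, 0, 0.12]}, {"gripper": 255, "offset": [0, 0, 0.0003], "angular": [0, 0, 0.24]}, {"gripper": 255, "offset": [0, 0, 0.0005], "angular": [0, 0, 0.36]}, {"gripper": 255, "offset": [0, 0, 0.0006], "angular": [0, 0, 0.48]}, {"gripper": 255, "offset": [0, 0, 0.0006], "angular": [0, 0, 0.48]}]'

```text
t: 12.45
eef_pos: [0.4751, -0.0745, 0.1672]
tool_rot: [0.0, 0.995, -0.097, 0.0]
contact_force: [-0.1, 1.3, 9.8]
gripper_width: 0.158
grasp_force: 26.0
```

```bash
python3 -c "
from h import *
move([.474,-.0738,.177],-1.385)"
```

```text
t 12.45 pos [ 0.4751 -0.0745  0.1672] F [-0.1  1.3  9.8] M [ 0.21  0.06 -0.  ] q7 -1.227 w 0.158
off [-0.0012, -0.0005, -0.0098]
ang [0.001, -0.001, -0.485]
yaw -1.766
```

>>> drive_tool --deltas '[{"gripper": 255, "offset": [0, 0, 0.0001], "angular": [0, 0, 0.12]}, {"gripper": 255, "offset": [0, 0, 0.0003], "angular": [0, 0, 0.24]}, {"gripper": 255, "offset": [0, 0, 0.0004], "angular": [0, 0, 0.36]}, {"gripper": 255, "offset": [0, 0, 0.0005], "angular": [0, 0, 0.44]}, {"gripper": 255, "offset": [0, 0, 0.0005], "angular": [0, 0, 0.44]}]'

```text
t: 12.95
eef_pos: [0.475, -0.0748, 0.1667]
tool_rot: [0.0, 0.964, -0.267, 0.0]
contact_force: [-0.9, 0.2, 9.3]
gripper_width: 0.16
grasp_force: 25.9
```

```bash
python3 -c "
from h import *
move([.474,-.0738,.177],-1.385)"
```

```text
t 12.95 pos [ 0.475  -0.0748  0.1667] F [-0.9  0.2  9.3] M [0.02 0.09 0.  ] q7 -1.492 w 0.16
off [-0.0013, -0.0003, -0.0103]
ang [0.001, -0.001, -0.924]
yaw -2.111
```

>>> drive_tool --deltas '[{"gripper": 255, "offset": [0, 0, 0.0001], "angular": [0, 0, 0.1]}, {"gripper": 255, "offset": [0, 0, 0.0002], "angular": [0, 0, 0.16]}, {"gripper": 255, "offset": [0, 0, 0.0002], "angular": [0, 0, 0.16]}]'

```text
t: 13.25
eef_pos: [0.4749, -0.0749, 0.1665]
tool_rot: [0.0, 0.945, -0.326, 0.0]
contact_force: [-0.2, -0.5, 8.3]
gripper_width: 0.16
grasp_force: 25.8
```

```bash
python3 -c "
from h import *
move([.474,-.0738,.177],-1.385)"
```

```text
t 13.25 pos [ 0.4749 -0.0749  0.1665] F [-0.2 -0.5  8.3] M [-0.05  0.07 -0.  ] q7 -1.587 w 0.16
off [-0.0014, -0.0003, -0.0105]
ang [0.001, -0.001, -1.084]
yaw -2.236
```

>>> drive_tool --deltas '[{"gripper": 255, "offset": [0, 0, 0.0001], "angular": [0, 0, 0.07]}, {"gripper": 255, "offset": [0, 0, 0.0002], "angular": [0, 0, 0.13]}, {"gripper": 255, "offset": [0, 0, 0.0002], "angular": [0, 0, 0.13]}]'

```text
t: 13.55
eef_pos: [0.4749, -0.075, 0.1663]
tool_rot: [0.0, 0.927, -0.374, 0.0]
contact_force: [-0.8, -0.4, 9.6]
gripper_width: 0.159
grasp_force: 25.9
```

```bash
python3 -c "
from h import *
move([.474,-.0738,.177],-1.385)"
```

```text
t 13.55 pos [ 0.4749 -0.075   0.1663] F [-0.8 -0.4  9.6] M [-0.04  0.18  0.  ] q7 -1.664 w 0.159
off [-0.0014, -0.0002, -0.0107]
ang [0.001, -0.001, -1.214]
yaw -2.338
```

>>> drive_tool --deltas '[{"gripper": 255, "offset": [0, 0, 0.0], "angular": [0, 0, 0.06]}, {"gripper": 255, "offset": [0, 0, 0.0001], "angular": [0, 0, 0.12]}, {"gripper": 255, "offset": [0, 0, 0.0001], "angular": [0, 0, 0.12]}]'

```text
t: 13.85
eef_pos: [0.4748, -0.075, 0.1662]
tool_rot: [0.001, 0.909, -0.418, 0.0]
contact_force: [-1.5, -0.2, 9.3]
gripper_width: 0.161
grasp_force: 25.9
```

```bash
python3 -c "
from h import *
move([.474,-.0738,.177],-1.385)"
```

```text
t 13.85 pos [ 0.4748 -0.075   0.1662] F [-1.5 -0.2  9.3] M [-0.06  0.17 -0.05] q7 -1.736 w 0.161
off [-0.0014, -0.0002, -0.0108]
ang [0.001, -0.001, -1.334]
yaw -2.432
```

>>> drive_tool --deltas '[{"gripper": 255, "offset": [0, 0, 0.0001], "angular": [0, 0, 0.05]}, {"gripper": 255, "offset": [0, 0, 0.0001], "angular": [0, 0, 0.1]}, {"gripper": 255, "offset": [0, 0, 0.0001], "angular": [0, 0, 0.1]}]'

```text
t: 14.15
eef_pos: [0.4748, -0.0751, 0.1662]
tool_rot: [0.001, 0.892, -0.453, 0.0]
contact_force: [-0.9, -1.8, 8.6]
gripper_width: 0.159
grasp_force: 26.0
```

```bash
python3 -c "
from h import *
move([.474,-.0738,.177],-1.385)"
```

```text
t 14.15 pos [ 0.4748 -0.0751  0.1662] F [-0.9 -1.8  8.6] M [-0.04  0.22  0.03] q7 -1.795 w 0.159
off [-0.0015, -0.0001, -0.0108]
ang [0.001, -0.001, -1.433]
yaw -2.511
```

>>> drive_tool --deltas '[{"gripper": 255, "offset": [0, 0, 0.0], "angular": [0, 0, 0.05]}, {"gripper": 255, "offset": [0, 0, 0.0001], "angular": [0, 0, 0.1]}, {"gripper": 255, "offset": [0, 0, 0.0001], "angular": [0, 0, 0.1]}]'

```text
t: 14.45
eef_pos: [0.4747, -0.0751, 0.1662]
tool_rot: [0.0, 0.873, -0.487, 0.0]
contact_force: [-2.0, -1.0, 11.5]
gripper_width: 0.159
grasp_force: 26.4
```

```bash
python3 -c "
from h import *
move([.474,-.0738,.177],-1.385)"
```

```text
t 14.45 pos [ 0.4747 -0.0751  0.1662] F [-2.  -1.  11.5] M [0.03 0.21 0.2 ] q7 -1.854 w 0.159
off [-0.0015, -0.0001, -0.0108]
ang [0.001, -0.001, -1.533]
yaw -2.589
```

Stop reached (moment up to 0.2 N m, no more sinking). Relax and let go.

>>> drive_tool --deltas '[{"gripper": 255, "offset": [0, 0, -0.0003], "angular": [0, 0, -0.07]}, {"gripper": 255, "offset": [0, 0, -0.0006], "angular": [0, 0, -0.07]}, {"gripper": 60, "offset": [0, 0, -0.0006], "angular": [0, 0, -0.07]}, {"gripper": 60, "offset": [0, 0, -0.0006], "angular": [0, 0, -0.07]}, {"gripper": 60, "offset": [0, 0, -0.0006], "angular": [0, 0, -0.07]}]'

```text
t: 14.95
eef_pos: [0.4744, -0.0738, 0.1658]
tool_rot: [0.0, 0.887, -0.462, -0.0]
contact_force: [-0.1, -1.2, -0.3]
gripper_width: 0.661
grasp_force: 0.0
```

>>> drive_tool --deltas '[{"gripper": 60, "offset": [0, 0, 0], "angular": [0, 0, 0]}, {"gripper": 60, "offset": [0, 0, -0.02], "angular": [0, 0, 0]}, {"gripper": 60, "offset": [0, 0, -0.06], "angular": [0, 0, 0]}, {"gripper": 60, "offset": [0, 0, -0.1], "angular": [0, 0, 0]}, {"gripper": 60, "offset": [0, 0, -0.14], "angular": [0, 0, 0]}]'

```text
t: 15.45
eef_pos: [0.4744, -0.0742, 0.3073]
tool_rot: [0.0, 0.887, -0.462, -0.0]
contact_force: [0.6, 1.8, 0.4]
gripper_width: 0.764
grasp_force: 0.0
```

```bash
python3 - <<'E'
from h import *
move([.474,-.0738,.3])
cv2.imwrite("pics/s2.png",cv2.resize(optics.read_camera("scene")[80:330,180:440],(624,600),interpolation=cv2.INTER_CUBIC))
E
```

```text
t 15.45 pos [ 0.4744 -0.0742  0.3073] F [0.6 1.8 0.4] M [ 0.08 -0.02 -0.04] q7 -2.028 w 0.764
off [-0.0005, 0.0001, 0.0073]
yaw -2.531
```

View pics/s2.png

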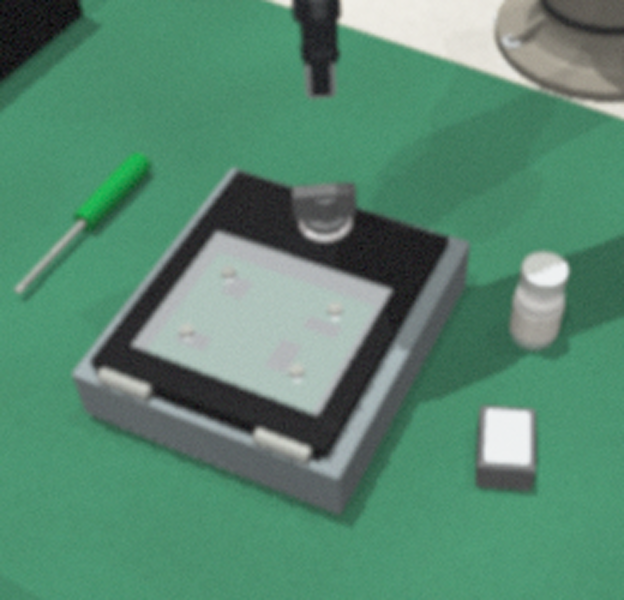

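The knob sits down on the lid by itself with the wing across at (325,188), the lid is flat, and the driver, jar and relay haven't moved.

```bash
python3 -c "
from station import bot
print(bot.hand_in())"
```

```text
the job is handed in; nothing more can be done
None
```

The job is handed in after about 15.5 s of robot time, and no verdict came back: the lid is shut, the knob was turned clockwise to its stop and stayed down when released, and the screwdriver, jar and relay look undisturbed.

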